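# Cover the finished coupon and put the welding magnet away

## Task

The drilled steel coupon lies in the open bay of the blue two-bay bench chest: cover it by lifting the aluminium hatch off its seat, sliding it sideways along its channels and gently letting it down, flush, on the seat over the coupon's bay. Then lay the red welding magnet flat on the floor of the bay this has uncovered, setting it down gently rather than dropping it, and let go. Leave the coupon and the other things on the bench where they are.

Things in the scene. Friction and masses are not known exactly. Their poses are not given: they have to be found in the camera images.
- chest: Fixed blue steel chest, 186 (x) by 272 (y) by 78 mm high; origin at the centre of its underside, z up. Two bays side by side, centred at y = +67 and -67 mm, floors at z = 14 mm, end walls 8 mm thick and 78 mm high. The hatch slides along y in channels on both long sides, 166 mm between their backs; the channels' lips (underside at z = 74, top 78 mm) overhang 9 mm inwards over their whole length.
- hatch: Loose aluminium plate, 160 mm (x, across the channels) by 116 mm (y, along them) by 6 mm, about 0.35 kg; origin at the centre of its underside, z up, axes parallel to the chest's. Starts seated over either bay, origin 48 mm above the chest's. 3 mm play each side. Captive under the lips: it can rise 20 mm at most, and must rise over 8 mm to pass the rib.
- hatch_grip (a point): Centre of the hatch's yellow handle bar: 52 mm above the hatch's origin, bar 100 mm long in x, 12 mm wide in y, 14 mm high, on two 10 mm posts at x = +-45 mm, free underneath (38 mm gap to the plate).
- bay_a (a point): Centre of the floor of the bay at the chest's +y end. Each bay is 142 mm (x) by 122 mm (y) clear between the ledges; the ledges along both channels, 12 mm wide, tops 34 mm above the bay floor, are the hatch's seat.
- bay_b (a point): Centre of the floor of the bay at the chest's -y end, same size. Between the bays stands a rib 12 mm wide whose top is 42 mm above the bay floors, 8 mm above the ledges; each seat is 122 mm long, from rib to end wall.
- coupon: Loose steel plate with six holes, 100 by 60 by 10 mm, about 0.3 kg, lying in the bay that is open at the start; origin at the centre of its underside.
- magnet: Red welding magnet, a flat long hexagon: 110 mm tip to tip (its x), 40 mm across its parallel flats (its y; each flat 70 mm long), 32 mm high, about 0.4 kg; origin at the centre of its underside, z up. Lies flat on the bench on one side of the chest. Not actually magnetic here.
- tin: Tin of paste with orange cap, 68 mm across, 70 mm high, standing on the other side of the chest; leave alone. Origin at the centre of its underside.
- hammer: Hammer lying at the far edge of the bench; leave alone.
- brush: Brush lying at the far edge; leave alone.
- discs: Stack of three grinding discs, 125 mm across, 18 mm high, far left; leave alone.
- wrench: Wrench lying far right; leave alone.
Mind the look-alikes: they are no part of the job. Of the things shaped like the hatch, the aluminium one is meant. Several things have the shape of the magnet; the one meant has the colours described above.

How it is judged (in metres and radians):
On the way, in this order (a step that is already met when the one before it is completed fails the run):
1. the hatch is lifted clear of its seat (z of hatch in the frame of chest above 0.054 m), for 0.1 s.
2. the hatch lies flush on the seat over the coupon's bay (distance of hatch from where it was at the start of the episode above 0.11 m and z of hatch in the frame of chest below 0.0505 m and angle between hatch's own z axis and vertical below 0.03 rad and linear speed of hatch below 0.02 m/s), for 0.2 s.
3. the magnet lies flat on the floor of the uncovered bay (x of magnet in the frame of chest between -0.07 and 0.07 m and y of magnet in the frame of chest between -0.125 and 0.125 m and z of magnet in the frame of chest below 0.019 m and angle between magnet's own z axis and vertical below 0.1 rad and horizontal distance between magnet and hatch above 0.075 m), for 0.2 s.
At the end, for the whole second after the job is handed in: Hatch seated over the bay first open (underside within 2.5 mm of the ledges, tilt under 0.03 rad, over 110 mm from its start); magnet flat (0.1 rad) on the other bay's floor (within 5 mm); both at rest; coupon within 15 mm of its start (all of step 2 and all of step 3 and linear speed of magnet below 0.02 m/s and distance of coupon from where it was at the start of the episode below 0.015 m); the robot touches nothing.
It fails at once if the hatch is dropped or slammed (faster than 0.45 m/s) (linear speed of hatch above 0.45 m/s).
It fails at once if the magnet is dropped into the bay (faster than 0.5 m/s between the chest's walls) (x of magnet in the frame of chest between -0.07 and 0.07 m and y of magnet in the frame of chest between -0.125 and 0.125 m and z of magnet in the frame of chest below 0.06 m and linear speed of magnet above 0.5 m/s).
It fails at once if the coupon is shifted by more than 15 mm (distance of coupon from where it was at the start of the episode above 0.015 m).
It fails at once if another thing on the bench is shifted by more than 20 mm (distance of any of tin, hammer, brush, discs, wrench from where it was at the start of the episode above 0.02 m).
It also fails if it takes over 67 s, if anything falls off the work surface, if the arm or the gripper's body presses on something with over 40 N, if the wrist force passes 120 N, or if a joint passes its speed limit or range.

## Robot

A 6-joint arm with a two-finger parallel gripper is mounted at the origin on the work surface. World frame = base frame: x ahead of the robot, y to its left, z up, the work surface at z = 0. Lengths are in mm, angles in rad, forces in N, time in s.
With the tool pointing down it reaches from about 375 to 925 mm from the base axis. Payload 5.7 kg.
Tool frame: the origin (TCP) lies midway between the tips of the shut fingers; the grasp point (between the pads) lies 19 mm behind it; z points along the fingers, y is the line along which they close (so a half turn about z gives the same grasp; the last joint's range is limited). The gripper opens to 88 mm and grips with 3 to 60 N. Pads are 20 mm wide; open, the fingers measure 115 mm over their backs; the gripper's body (75 mm by 178 mm) begins 61 mm behind the grasp point.
Start: joints at [1.167, 0.359, 1.51, -0, 1.272, -0.115], TCP at [170.874, 575.121, 222.623] pointing down, gripper open.
Joint ranges: [-2.97, 2.97], [-1.01, 2.36], [0.21, 2.38], [-0.96, 4.11], [0.2, 2.71], [-2.98, 2.98]. Speed limits (rad/s): [2.39, 2.39, 3.14, 3.14, 3.14, 3.14].

## Interface

Orientations are given as a unit quaternion [x, y, z, w].
In Python, from workcell import r, cams, order gives the robot as it stands.
- The arm moves only by the tool play_rows, never from a script. Its argument "targets" is one flat list of numbers, 5 for each row, row after row: the shift along the tool's x, y, z in m, then the turn about the tool's z in rad, then the opening, from -1 (shut) to 1 (fully open). A call has 1 to 20 rows; each row is the pose to reach, as a shift and turn from the pose commanded when the call began, along the tool's axes at that moment; what a row does not reach only later rows make up. A row lasts 1/10 s, in which the tool goes at most 50 mm and 8.59 degrees, less where a joint would pass 70% of its speed; a pose out of reach is approached as far as the arm can. A call with a gripper value outside its range is refused whole. The fingers move at their own pace and stop on an object; the grip force is fixed at half the most. Time passes only in rows, so rows that repeat a pose let the fingers close. It gives the time, the measured TCP pose, the force, the opening and the grip force at its end, in the units of the state.
- r.get_state(): the state, without advancing time (a new reading comes with each control period).
- cams.capture(name): name is "scene" or "top" or "wrist"; returns the picture (400x640x3 uint8, red, green, blue); there is no depth.
- cams.camera_params(name): a dict with "fx", "fy", "cx", "cy" (pixels), "R" (3x3) and "t" (3): a world point X has camera coordinates R X + t; the wrist camera has in their place "mount" (4x4, takes a point from camera to tool coordinates, whose origin is the TCP and whose axes are the flange's). Camera axes: x right, y down, z forward; pixel columns grow to the right and rows downward; lengths in mm; the calibration is good to about 2 mm. A picture is of the moment at which its call begins: read the wrist's pose just before it. camera_params takes no time and is no camera call.
- order.job_done(): hands the job in; it is judged then, once.
The state is a dict: "time_s": time; "q": joint angles; "dq": joint speeds; "tau": joint torques, N m; "tcp_pos": TCP position; "eef_rot": TCP orientation; "contact_force": force on the tool from outside, world axes, zero at the start; "ft_torque": the same for the moment, N m; "grip_width": finger opening in mm; "grasp_force": force on a finger pad.
Only numpy, scipy, OpenCV 4.12 (cv2) and the standard library are available. Lean on these libraries where they do the work, as an engineer would, in place of code of your own. Each camera call takes 0.05 s, during which the arm holds its last target. There are 200 camera calls.

## Working session

There is one attempt and no reset: what is moved stays moved. The work goes in short steps, Python scripts to look and compute and a tool call to move; the robot and the scene stay as the last step left them, time stands still between calls to the robot, and variables do not carry over. Pictures are saved under pics/ and viewed, at most 10 in all, crops included, and the job is handed in when it is done.

Besides the shell and the picture viewer there is one more tool, called after ">>>" as a command line: name --argument value ..., lists and objects as JSON in quotes. play_rows: Moves the arm, as the interface text tells. Its arguments: {"type":"object","properties":{"targets":{"type":"array"}},"required":["targets"]}

```bash
mkdir -p pics; python3 - <<'E'
from workcell import r,cams,order
import cv2
for n in("top","scene"):
    cv2.imwrite(f"pics/{n}0.png",cams.capture(n)[:,:,::-1]); p=cams.camera_params(n); print(n,p)
print(cams.camera_params("wrist")); print(r.get_state())
E
```

```text
top {'fx': 477.63258448300917, 'fy': 477.63258448300917, 'cx': 331.43816407735596, 'cy': 188.33342065734502, 'R': array([[ 6.37964014e-03, -9.99977760e-01,  1.94436174e-03],
       [-9.84379242e-01, -6.62221682e-03, -1.75936507e-01],
       [ 1.75945470e-01, -7.91577741e-04, -9.84399596e-01]]), 't': array([  16.27606451,  549.91731451, 1193.59881848])}
scene {'fx': 501.69177180575684, 'fy': 501.69177180575684, 'cx': 319.59810624882675, 'cy': 200.5317641756435, 'R': array([[-8.86683294e-01,  4.62377249e-01,  1.25128394e-04],
       [ 3.71706674e-01,  7.12968677e-01, -5.94566913e-01],
       [-2.75003426e-01, -5.27146038e-01, -8.04046125e-01]]), 't': array([ 481.0729558 , -188.06340317, 1719.78653618])}
{'fx': 303.8491204620059, 'fy': 303.8491204620059, 'cx': 322.9510017848353, 'cy': 199.56677497701546, 'mount': array([[-7.23279793e-04, -9.54900722e-01, -2.96924382e-01,
         8.04016631e+01],
       [ 9.99999737e-01, -7.07622327e-04, -1.60210934e-04,
         9.87576394e-01],
       [-5.71247858e-05, -2.96924420e-01,  9.54900982e-01,
        -1.62543273e+02],
       [ 0.00000000e+00,  0.00000000e+00,  0.00000000e+00,
         1.00000000e+00]])}
{'time_s': 0.1, 'q': array([ 1.16687301e+00,  3.59428426e-01,  1.51127402e+00,  1.58644081e-06,
        1.27253959e+00, -1.15103658e-01]), 'dq': array([ 4.79435142e-05, -1.70873321e-03, -2.14688033e-03,  4.79088843e-04,
        7.18936460e-04, -1.06189940e-03]), 'tau': array([-6.16618800e-04, -5.16358674e+01, -2.71409726e+01,  6.74360641e-02,
        2.78173713e-02, -1.09252916e-06]), 'tcp_pos': array([170.66043458, 574.58184658, 221.91548056]), 'eef_rot': array([ 1.43908611e-01,  9.89590638e-01, -7.96881253e-04, -2.12356774e-04]), 'contact_force': array([-0.51466247,  0.3765679 , -0.55071801]), 'ft_torque': array([-0.03332055, -0.07235397, -0.00289078]), 'grasp_force': 0.0, 'grip_width': 88.25471206426835}
```

View pics/top0.png

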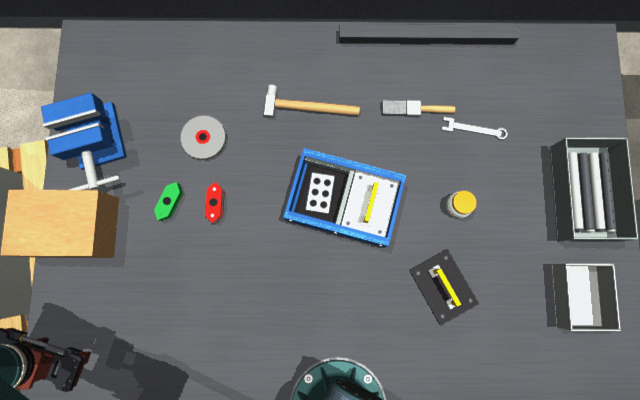

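View pics/scene0.png

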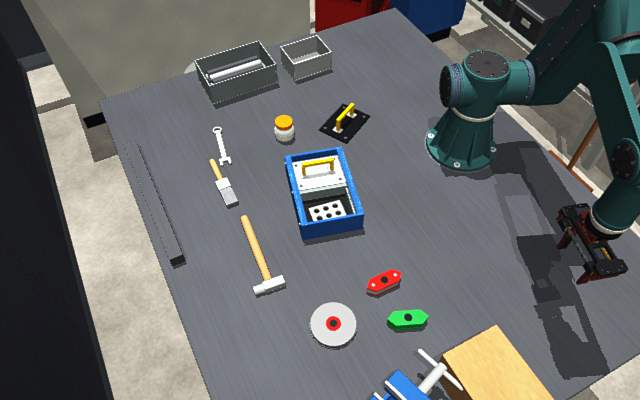

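The hatch could be the aluminium plate on the chest at (372,203) or the dark plate on the bench at (445,287); I choose the aluminium one. The magnet could be the red one at (213,203) or the green one at (167,202); I choose the red one. The coupon is in the left (+y) bay, and the tin is at (461,204).

```bash
python3 - <<'E'
import cv2
a=cv2.imread("pics/top0.png")[140:255,150:415]
cv2.imwrite("pics/crop.png",cv2.resize(a,None,fx=3,fy=3,interpolation=cv2.INTER_CUBIC))
E
```

```text
(no output)
```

View pics/crop.png

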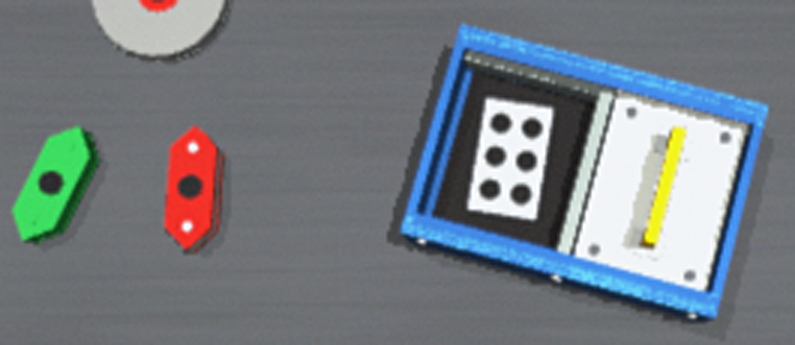

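The crop shows the white aluminium hatch with its yellow bar from (679,127) to (651,245). The red magnet runs from (195,127) to (189,249). The chest rim corners are at (461,27), (767,106), (715,318) and (403,233).

```bash
cat >h.py <<'E'
import numpy as np
from scipy.spatial.transform import Rotation as Ro
from workcell import r,cams,order
def ray(n,u,v,z,st=None):
    p=cams.camera_params(n); d=np.array([(u-p['cx'])/p['fx'],(v-p['cy'])/p['fy'],1])
    if n=='wrist':
        M=p['mount'];T=Ro.from_quat(st['eef_rot']).as_matrix()
        o=T@M[:3,3]+st['tcp_pos'];w=T@M[:3,:3]@d
    else: o=-p['R'].T@p['t'];w=p['R'].T@d
    return o+w*(z-o[2])/w[2]
def togo(st,goal,yaw):   # yaw = wanted direction of tool y in world; returns tool-frame shift m, turn
    T=Ro.from_quat(st['eef_rot']).as_matrix()
    s=T.T@(np.array(goal)-st['tcp_pos'])/1000
    a=np.arctan2(T[1,1],T[0,1]); da=-(yaw-a); da=(da+np.pi/2)%np.pi-np.pi/2
    return s.round(4),round(da,4)
E
python3 - <<'E'
from h import *
f=lambda c,z:ray('top',150+c[0]/3,140+c[1]/3,z)
C=[f(c,78) for c in((461,27),(767,106),(715,318),(403,233))]
c=np.mean(C,0);y=(C[0]+C[3]-C[1]-C[2]);x=C[0]+C[1]-C[2]-C[3]
print('chest',c,np.linalg.norm(y)/2,np.linalg.norm(x)/2,'yaw y',np.arctan2(y[1],y[0]),'yaw x',np.arctan2(x[1],x[0]))
B=[f(k,107) for k in((679,127),(651,245))];print('bar',np.mean(B,0),np.linalg.norm(B[0]-B[1]),np.arctan2(*(B[0]-B[1])[1::-1]))
M=[f(k,32) for k in((195,127),(189,249))];print('mag',np.mean(M,0),np.linalg.norm(M[0]-M[1]),np.arctan2(*(M[0]-M[1])[1::-1]))
st=r.get_state()
yb=np.arctan2(*(B[0]-B[1])[1::-1])+np.pi/2
b=np.mean(B,0); print(togo(st,[b[0],b[1],222],yb)); print(Ro.from_quat(st['eef_rot']).as_matrix().round(3))
E
```

```text
chest [523.86061444 -15.49015399  78.        ] 269.56829713980824 184.7302504934903 yaw y 1.3147540362777874 yaw x -0.25289357145555436
bar [506.19293491 -79.53849481 107.        ] 101.00860074505422 -0.2382443559078515
mag [512.96116317 327.45702048  32.        ] 107.71907586019277 0.0009680812413061868
(array([-0.5079, -0.5315,  0.0007]), np.float64(-0.0506))
[[-0.959  0.285 -0.001]
 [ 0.285  0.959 -0.002]
 [ 0.    -0.002 -1.   ]]
```

>>> play_rows --targets '[-0.398,-0.139,0,-0.04,1,-0.398,-0.139,0,-0.04,1,-0.398,-0.139,0,-0.04,1,-0.398,-0.139,0,-0.04,1,-0.398,-0.139,0,-0.04,1,-0.398,-0.139,0,-0.04,1,-0.398,-0.139,0,-0.04,1,-0.398,-0.139,0,-0.04,1,-0.398,-0.139,0,-0.04,1,-0.508,-0.531,0,-0.04,1,-0.508,-0.531,0,-0.04,1,-0.508,-0.531,0,-0.04,1,-0.508,-0.531,0,-0.04,1,-0.508,-0.531,0,-0.04,1,-0.508,-0.531,0,-0.04,1,-0.508,-0.531,0,-0.04,1,-0.508,-0.531,0,-0.04,1,-0.508,-0.531,0,-0.04,1,-0.508,-0.531,0,-0.04,1,-0.508,-0.531,0,-0.04,1]'

```text
time_s: 2.1
tcp_pos: [506.3, -77.5, 222.4]
eef_rot: [0.124, 0.992, 0.0, -0.0]
contact_force: [-0.5, -0.5, -0.1]
grip_width: 88.0
grasp_force: 0.0
```

```bash
python3 - <<'E'
from h import *
import cv2
st=r.get_state();print(st['tcp_pos'],st['time_s'],np.abs(st['dq']).max())
cv2.imwrite("pics/w1.png",cams.capture("wrist")[:,:,::-1])
np.savez('w1',tcp_pos=st['tcp_pos'],eef_rot=st['eef_rot'])
E
```

```text
[506.25466796 -77.53492544 222.36267998] 2.1 0.026664360956092585
```

View pics/w1.png

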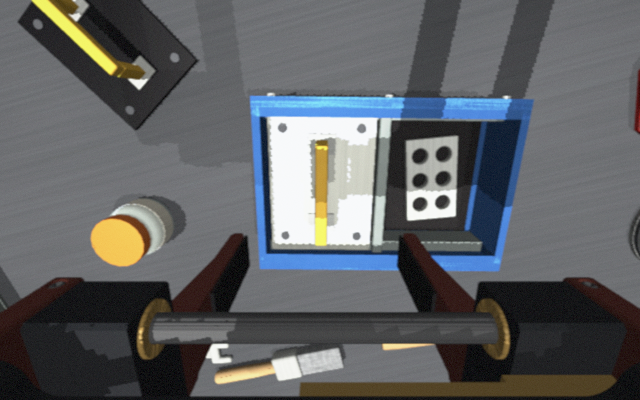

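The wrist view shows the hatch bar from about (321.5,141) to (321,245), vertical in the picture. The rib is at column 382, the far rim corners are at (250,97) and (533,100), and the tin is at (120,240).

```bash
python3 - <<'E'
from h import *
st=dict(np.load('w1.npz'))
B=[ray('wrist',u,v,107,st) for u,v in((321.5,141),(321,245))]
b=np.mean(B,0);print(B,b,np.linalg.norm(B[0]-B[1]),np.arctan2(*(B[1]-B[0])[1::-1]))
C=[ray('wrist',u,v,78,st) for u,v in((250,97),(533,100),(500,270),(260,270))];print(np.round(C,1),np.mean(C,0))
y=C[1]-C[0]+C[2]-C[3];print('yaw y',np.arctan2(y[1],y[0]),np.linalg.norm(y)/2)
print(togo(st,[b[0],b[1],222],1.322))
E
```

```text
[array([458.21678999, -65.64180727, 107.        ]), array([558.04066649, -91.76805278, 107.        ])] [508.12872824 -78.70493003 107.        ] 103.18617651431308 -0.2559816657792285
[[ 404.1 -122.5   78. ]
 [ 473.8  140.    78. ]
 [ 652.3   94.5   78. ]
 [ 584.6 -170.5   78. ]] [528.70734576 -14.62966008  78.        ]
yaw y 1.3158862452447564 272.60657999607287
(array([-0.0021, -0.0007,  0.0004]), np.float64(-0.0002))
```

>>> play_rows --targets '[-0.002,-0.001,0.04,0.005,1,-0.002,-0.001,0.08,0.005,1,-0.002,-0.001,0.11,0.005,1,-0.002,-0.001,0.13,0.005,1,-0.002,-0.001,0.139,0.005,1,-0.002,-0.001,0.139,0.005,1,-0.002,-0.001,0.139,0.005,0,-0.002,-0.001,0.139,0.005,-0.5,-0.002,-0.001,0.139,0.005,-1,-0.002,-0.001,0.139,0.005,-1,-0.002,-0.001,0.139,0.005,-1,-0.002,-0.001,0.139,0.005,-1,-0.002,-0.001,0.139,0.005,-1]'

```text
time_s: 3.45
tcp_pos: [508.3, -80.1, 83.8]
eef_rot: [0.127, 0.992, -0.0, 0.0]
contact_force: [0.2, 0.6, -0.4]
grip_width: 35.5
grasp_force: 0.0
```

>>> play_rows --targets '[0,0,0,0,-1,0,0,0,0,-1,0,0,0,0,-1,0,0,0,0,-1,0,0,0,0,-1,0,0,0,0,-1,0,0,0,0,-1,0,0,0,0,-1]'

```text
time_s: 4.25
tcp_pos: [508.3, -80.0, 83.6]
eef_rot: [0.127, 0.992, -0.0, -0.0]
contact_force: [0.1, -1.1, -0.3]
grip_width: 11.9
grasp_force: 30.0
```

>>> play_rows --targets '[0,0,-0.003,0,-1,0,0,-0.006,0,-1,0,0,-0.009,0,-1,0,0,-0.012,0,-1,0,0,-0.014,0,-1,0,0,-0.014,0,-1,0,0,-0.014,0,-1]'

```text
time_s: 4.95
tcp_pos: [508.3, -80.0, 97.7]
eef_rot: [0.127, 0.992, -0.0, 0.0]
contact_force: [0.5, 0.1, -2.9]
grip_width: 11.9
grasp_force: 30.0
```

>>> play_rows --targets '[0,0.005,0,0,-1,0,0.013,0,0,-1,0,0.022,0,0,-1,0,0.031,0,0,-1,0,0.04,0,0,-1,0,0.049,0,0,-1,0,0.058,0,0,-1,0,0.067,0,0,-1,0,0.076,0,0,-1,0,0.085,0,0,-1,0,0.094,0,0,-1,0,0.103,0,0,-1,0,0.112,0,0,-1,0,0.12,0,0,-1,0,0.126,0,0,-1,0,0.131,0,0,-1,0,0.134,0,0,-1,0,0.134,0,0,-1,0,0.134,0,0,-1,0,0.134,0,0,-1]'

```text
time_s: 6.95
tcp_pos: [541.9, 49.4, 97.7]
eef_rot: [0.127, 0.992, -0.0, -0.0]
contact_force: [0.4, -0.1, -3.1]
grip_width: 11.7
grasp_force: 30.0
```

```bash
python3 - <<'E'
from h import *
import cv2
st=r.get_state();print(st['tcp_pos'],st['contact_force'],st['ft_torque'])
cv2.imwrite("pics/w2.png",cams.capture("wrist")[:,:,::-1])
np.savez('w2',tcp_pos=st['tcp_pos'],eef_rot=st['eef_rot'])
E
```

```text
[541.87625143  49.38942132  97.65202138] [ 0.36620962 -0.14278119 -3.09216621] [ 0.00353246 -0.00897002  0.02568073]
```

View pics/w2.png

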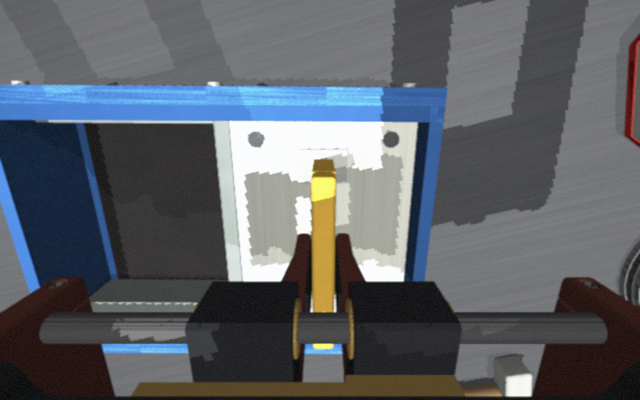

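The plate lies between the rib, whose right edge is at column 230, and the right end wall at about column 412, and no force shows. I lower it slowly.

>>> play_rows --targets '[0,0,0.002,0,-1,0,0,0.004,0,-1,0,0,0.006,0,-1,0,0,0.008,0,-1,0,0,0.0095,0,-1,0,0,0.011,0,-1,0,0,0.012,0,-1,0,0,0.013,0,-1,0,0,0.0135,0,-1,0,0,0.0135,0,-1]'

```text
time_s: 8.0
tcp_pos: [541.9, 49.7, 84.1]
eef_rot: [0.127, 0.992, -0.0, -0.0]
contact_force: [-0.3, -0.4, -3.1]
grip_width: 11.7
grasp_force: 30.0
```

>>> play_rows --targets '[0,0,0.0005,0,-1,0,0,0.001,0,-1,0,0,0.001,0,-1,0,0,0.001,0,-1]'

```text
time_s: 8.4
tcp_pos: [542.1, 49.7, 83.6]
eef_rot: [0.127, 0.992, -0.0, 0.0]
contact_force: [-2.5, 0.2, 5.1]
grip_width: 11.6
grasp_force: 30.0
```

Contact comes at the height it was seated at in the start (83.6), so I release and rise.

>>> play_rows --targets '[0,0,0,0,-0.6,0,0,0,0,-0.3,0,0,0,0,0.2,0,0,0,0,0.6,0,0,0,0,1,0,0,0,0,1,0,0,0,0,1,0,0,0,0,1,0,0,-0.01,0,1,0,0,-0.03,0,1,0,0,-0.07,0,1,0,0,-0.11,0,1,0,0,-0.15,0,1,0,0,-0.15,0,1,0,0,-0.15,0,1]'

```text
time_s: 9.9
tcp_pos: [542.6, 49.7, 234.7]
eef_rot: [0.127, 0.992, 0.0, 0.002]
contact_force: [0.3, 0.0, -0.4]
grip_width: 87.8
grasp_force: 0.0
```

```bash
python3 - <<'E'
from h import *
import cv2
st=r.get_state();print(st['tcp_pos'])
cv2.imwrite("pics/w3.png",cams.capture("wrist")[:,:,::-1])
np.savez('w3',tcp_pos=st['tcp_pos'],eef_rot=st['eef_rot'])
print(togo(st,[513,327.5,st['tcp_pos'][2]],np.pi/2))
E
```

```text
[542.60367379  49.69735382 234.7478925 ]
(array([ 9.840e-02,  2.615e-01, -1.000e-04]), np.float64(-0.2537))
```

View pics/w3.png

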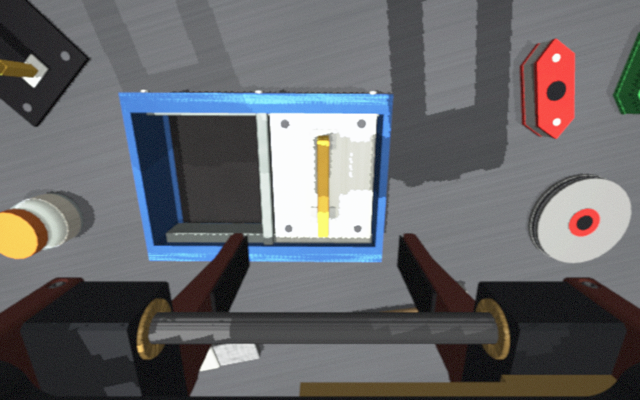

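The hatch sits square over the coupon's bay, with its bar at column 322. The -y bay at (215,175) is empty, and the red magnet is at (550,88). I go over the magnet.

>>> play_rows --targets '[0.0984,0.2615,0,-0.254,1,0.0984,0.2615,0,-0.254,1,0.0984,0.2615,0,-0.254,1,0.0984,0.2615,0,-0.254,1,0.0984,0.2615,0,-0.254,1,0.0984,0.2615,0,-0.254,1,0.0984,0.2615,0.03,-0.254,1,0.0984,0.2615,0.03,-0.254,1,0.0984,0.2615,0.03,-0.254,1]'

```text
time_s: 10.85
tcp_pos: [510.8, 326.5, 201.4]
eef_rot: [-0.0, 1.0, -0.001, -0.002]
contact_force: [0.3, -0.5, -0.4]
grip_width: 88.1
grasp_force: 0.0
```

```bash
python3 - <<'E'
from h import *
import cv2
st=r.get_state();print(st['tcp_pos'])
cv2.imwrite("pics/w4.png",cams.capture("wrist")[:,:,::-1])
np.savez('w4',tcp_pos=st['tcp_pos'],eef_rot=st['eef_rot'])
E
```

```text
[510.84059925 326.50872609 201.36553524]
```

View pics/w4.png

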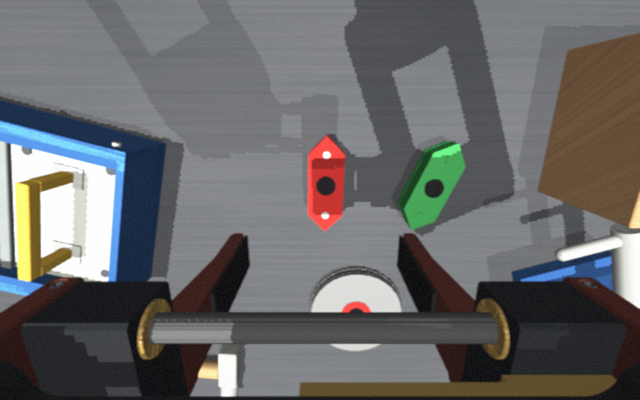

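The red magnet's top tips are at (325.5,135) and (325,232), with the green look-alike clear of it at (434,187).

```bash
python3 - <<'E'
from h import *
st=dict(np.load('w4.npz'))
B=[ray('wrist',u,v,32,st) for u,v in((325.5,135),(325,232))]
b=np.mean(B,0);a=np.arctan2(*(B[1]-B[0])[1::-1]);print(b,np.linalg.norm(B[0]-B[1]),a)
print(togo(st,[b[0],b[1],8],a+np.pi/2))
E
```

```text
[516.89509765 329.14107396  32.        ] 112.60248409120345 -0.003331676378413769
(array([-0.0069,  0.0031,  0.1933]), np.float64(0.0035))
```

>>> play_rows --targets '[-0.005,0.002,0.05,0,1,-0.005,0.002,0.1,0,1,-0.005,0.002,0.14,0,1,-0.005,0.002,0.17,0,1,-0.005,0.002,0.187,0,1,-0.005,0.002,0.193,0,1,-0.005,0.002,0.193,0,1,-0.005,0.002,0.193,0,-1,-0.005,0.002,0.193,0,-1,-0.005,0.002,0.193,0,-1,-0.005,0.002,0.193,0,-1,-0.005,0.002,0.193,0,-1,-0.005,0.002,0.193,0,-1,-0.005,0.002,0.193,0,-1,-0.005,0.002,0.193,0,-1,-0.005,0.002,0.193,0,-1]'

```text
time_s: 12.5
tcp_pos: [517.4, 329.5, 10.2]
eef_rot: [-0.0, 1.0, -0.0, 0.0]
contact_force: [0.4, -0.3, 1.6]
grip_width: 39.9
grasp_force: 29.9
```

>>> play_rows --targets '[0,0,-0.01,0,-1,0,0,-0.03,0,-1,0,0,-0.06,0,-1,0,0,-0.1,0,-1,0,0,-0.14,0,-1,0,0,-0.17,0,-1,0,0,-0.18,0,-1,0.001,-0.02,-0.18,0.02,-1,0.002,-0.06,-0.18,0.05,-1,0.003,-0.1,-0.18,0.08,-1,0.004,-0.14,-0.18,0.11,-1,0.005,-0.18,-0.18,0.14,-1,0.006,-0.22,-0.18,0.17,-1,0.007,-0.26,-0.18,0.2,-1,0.008,-0.3,-0.18,0.22,-1,0.009,-0.34,-0.18,0.24,-1,0.009,-0.375,-0.18,0.255,-1,0.009,-0.395,-0.18,0.255,-1,0.009,-0.4095,-0.18,0.255,-1,0.009,-0.4095,-0.18,0.255,-1]'

```text
time_s: 14.5
tcp_pos: [507.0, -81.6, 188.7]
eef_rot: [0.128, 0.992, -0.0, -0.001]
contact_force: [1.0, 0.2, -3.6]
grip_width: 39.7
grasp_force: 29.9
```

>>> play_rows --targets '[0,0,0,0,-1,0,0,0.02,0,-1,0,0,0.04,0,-1,0,0,0.05,0,-1,0,0,0.05,0,-1]'

```text
time_s: 15.0
tcp_pos: [506.9, -78.7, 138.7]
eef_rot: [0.127, 0.992, 0.0, -0.002]
contact_force: [0.1, -0.2, -4.9]
grip_width: 39.8
grasp_force: 29.9
```

```bash
python3 - <<'E'
from h import *
import cv2
st=r.get_state();print(st['tcp_pos'])
cv2.imwrite("pics/w5.png",cams.capture("wrist")[:,:,::-1])
E
```

```text
[506.9162165  -78.66585926 138.65716906]
```

View pics/w5.png

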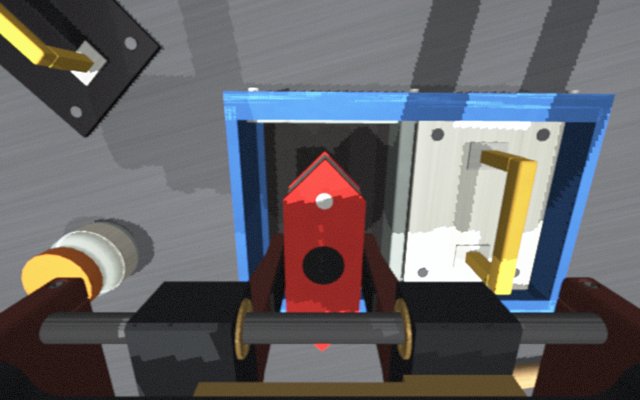

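The magnet hangs centred over the open bay between the end wall (column 262) and the rib (column 400). I lower it slowly.

>>> play_rows --targets '[-0.002,0,0.01,0,-1,-0.002,0,0.025,0,-1,-0.002,0,0.04,0,-1,-0.002,0,0.055,0,-1,-0.002,0,0.07,0,-1,-0.002,0,0.082,0,-1,-0.002,0,0.092,0,-1,-0.002,0,0.1,0,-1,-0.002,0,0.105,0,-1,-0.002,0,0.109,0,-1,-0.002,0,0.111,0,-1,-0.002,0,0.113,0,-1,-0.002,0,0.113,0,-1]'

```text
time_s: 16.35
tcp_pos: [510.4, -80.5, 27.2]
eef_rot: [0.127, 0.992, -0.0, 0.0]
contact_force: [0.7, 0.5, -4.3]
grip_width: 40.0
grasp_force: 29.9
```

>>> play_rows --targets '[0,0,0.001,0,-1,0,0,0.002,0,-1,0,0,0.003,0,-1,0,0,0.003,0,-1]'

```text
time_s: 16.75
tcp_pos: [510.5, -80.5, 24.2]
eef_rot: [0.127, 0.992, -0.0, 0.0]
contact_force: [1.4, 0.3, -3.5]
grip_width: 39.9
grasp_force: 29.9
```

>>> play_rows --targets '[0,0,0.0005,0,-1,0,0,0.001,0,-1,0,0,0.001,0,-1]'

```text
time_s: 17.05
tcp_pos: [510.5, -80.6, 24.2]
eef_rot: [0.127, 0.992, -0.0, 0.0]
contact_force: [-2.1, 1.1, 8.5]
grip_width: 40.1
grasp_force: 29.9
```

On the floor now. I open to about 60 mm and rise.

>>> play_rows --targets '[0,0,0,0,0.1,0,0,0,0,0.35,0,0,0,0,0.35,0,0,0,0,0.35,0,0,0,0,0.35,0,0,-0.01,0,0.35,0,0,-0.03,0,0.35,0,0,-0.07,0,0.35,0,0,-0.11,0,0.35,0,0,-0.15,0,0.35,0,0,-0.19,0,0.35,0,0,-0.2,0,0.35,0,0,-0.2,0,0.35,0,0,-0.2,0,0.35]'

```text
time_s: 18.45
tcp_pos: [509.5, -80.3, 222.3]
eef_rot: [0.127, 0.992, 0.0, -0.001]
contact_force: [1.2, 0.2, -0.2]
grip_width: 59.3
grasp_force: 0.0
```

```bash
python3 - <<'E'
from h import *
import cv2
st=r.get_state();print(st['tcp_pos'],st['grip_width'])
cv2.imwrite("pics/w6.png",cams.capture("wrist")[:,:,::-1])
E
```

```text
[509.51249237 -80.25092884 222.29556212] 59.344098291423585
```

View pics/w6.png

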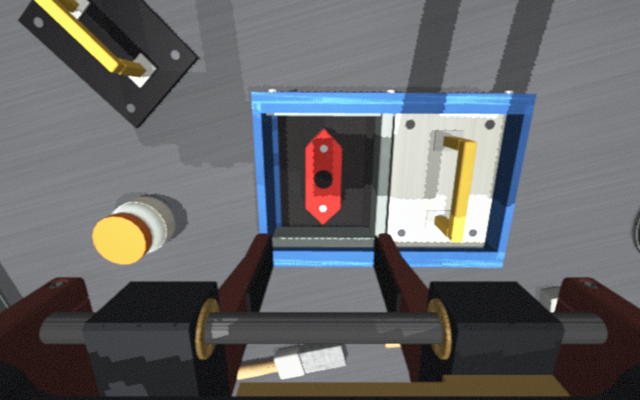

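The magnet lies flat on the bay floor at (323,178), the hatch is seated over the coupon's bay, and the gripper is clear.

```bash
python3 -c "
from workcell import order
print(order.job_done())"
```

```text
the job is handed in; nothing more can be done
None
```

The job is handed in: the aluminium hatch is seated over the coupon's bay and the red magnet lies flat on the floor of the other bay. The final picture shows both in place and the gripper clear, but no verdict came back.

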